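# Straighten a row of maple blocks with a straightedge

## Task

Three small maple blocks lie in a ragged row on the bench, waiting to be marked out together. Pick up the aluminium straightedge by its upright wooden grip and, holding it, push the blocks with its long edge until all three lie flat along it in one straight line, side by side with their gaps left between them, without touching the blocks with the robot itself. Then let go of the straightedge, leaving it lying flat on the bench.

Things in the scene. Friction and masses are not known exactly. Their poses are not given: they have to be found in the camera images.
- straightedge: Aluminium bar 50 mm wide (x), 300 long (y), 14 thick, lying flat nearer the robot than the blocks, about 0.3 kg. Upright dark wooden grip along its middle: 16 mm thick (x), 50 long (y), top 78 mm above the bench; pinch it across the 16 mm about 55 mm up, so fingers stay above the 22 mm high blocks. Origin: centre of underside, z up. Its long edges, 25 mm either side along x, push; alike both ways round.
- block_left: The left-hand (robot's left, +y) of three identical plain maple blocks lying flat in a ragged row across the bench. 30 mm deep (x), 62 wide (y), 22 high, 0.04 to 0.09 kg, loose. Origin: centre of underside; x points roughly away from the robot, y roughly to its left along the row. Neighbours' centres are 85 to 100 mm apart along the row.
- block_middle: The middle one of three identical plain maple blocks lying flat in a ragged row across the bench. 30 mm deep (x), 62 wide (y), 22 high, 0.04 to 0.09 kg, loose. Origin: centre of underside; x points roughly away from the robot, y roughly to its left along the row. Neighbours' centres are 85 to 100 mm apart along the row.
- block_right: The right-hand (robot's right, -y) of three identical plain maple blocks lying flat in a ragged row across the bench. 30 mm deep (x), 62 wide (y), 22 high, 0.04 to 0.09 kg, loose. Origin: centre of underside; x points roughly away from the robot, y roughly to its left along the row. Neighbours' centres are 85 to 100 mm apart along the row.
Mind the look-alikes: they are no part of the job. What is shaped like the block_left but yellow is not meant. What is shaped like the block_right but black is not meant.

How it is judged:
On the way:
1. the straightedge, held in the fingers, lies with one long edge along all three blocks (each within about 10 mm of the edge) (contact force between the fingers and straightedge above 1 N and ((x of block_left in the frame of straightedge between 0.028 and 0.052 m and x of block_middle in the frame of straightedge between 0.028 and 0.052 m and x of block_right in the frame of straightedge between 0.028 and 0.052 m) or (x of block_left in the frame of straightedge between -0.052 and -0.028 m and x of block_middle in the frame of straightedge between -0.052 and -0.028 m and x of block_right in the frame of straightedge between -0.052 and -0.028 m))), for 0.2 s.
At the end, for the whole second after the job is handed in: The three blocks lie flat and still, side by side in their order in one straight line: the outer ones within 12 mm of the middle one's line and within 10 degrees of its direction, neighbouring centres 58 to 140 mm apart; the straightedge lies flat and still on the bench (x of block_left in the frame of block_middle between -0.012 and 0.012 m and angle between the x axis of each of block_left, block_right and the x axis of block_middle, either way round below 0.175 rad and x of block_right in the frame of block_middle between -0.012 and 0.012 m and y of block_left in the frame of block_middle between 0.058 and 0.14 m and y of block_right in the frame of block_middle between -0.14 and -0.058 m and height (world z) of each of block_left, block_middle, block_right, straightedge below 0.006 m and angle between each of block_left, block_middle, block_right, straightedge's own z axis and vertical below 0.1 rad and linear speed of each of block_left, block_middle, block_right, straightedge below 0.01 m/s); the robot touches nothing.
It fails at once if the robot itself (gripper or arm) touches a block (contact force between any of the fingers, the arm and block_left above 0.5 N or contact force between any of the fingers, the arm and block_middle above 0.5 N or contact force between any of the fingers, the arm and block_right above 0.5 N).
It also fails if it takes over 42 s, if anything falls off the work surface, if the arm or the gripper's body presses on something with over 40 N, if the wrist force passes 120 N, or if a joint passes its speed limit or range.

## Robot

A 7-joint arm with a two-finger parallel gripper is mounted at the origin on the work surface; the furniture and walls round the work are solid. World frame = base frame: x ahead of the robot, y to its left, z up, the work surface at z = 0. Lengths are in m, angles in rad, forces in N, time in s.
With the tool pointing down it reaches from about 0.425 to 0.875 m from the base axis. Payload 8.4 kg.
Tool frame: the origin (TCP) lies on the centre line of the jaws, within the pads' length; the fingertips stand 19 mm ahead of it and the grasp point (between the pads) is the TCP; z points along the fingers, y is the direction in which the jaws open and shut (so a half turn about z gives the same grasp; the last joint's range is limited). The gripper opens to 87 mm and grips with 3 to 60 N. Pads are 19 mm wide; open, the fingers measure 117 mm over their backs; the gripper's body (75 mm by 190 mm) begins 51 mm behind the grasp point.
Start: joints at [1.147, 0.333, 0.04, 1.465, -0.013, 1.343, -0.059], TCP at [0.207, -0.616, 0.205] pointing down, gripper open.
Joint ranges: [-2.58, 2.58], [-0.38, 2.09], [-1.3, 1.39], [0.25, 2.4], [-1.5, 4.64], [0.08, 2.09], [-2.65, 2.65]. Speed limits (rad/s): [2.22, 2.22, 2.79, 2.79, 3.14, 3.14, 3.14].

## Interface

Orientations are given as a rotation vector (axis times angle).
In Python, from workcell import sense, cams, ctrl gives the robot as it stands.
- The arm moves only by the shell command python3 -m crank 'ROWS'. ROWS is a JSON object of lists of equal length, an entry for each row: "dp": the shift along the tool's x, y, z in mm, a list of three; "twist": the turn, a rotation vector about the tool's x, y, z in rad, a list of three; "gripper": the gripper command: -1 is fully open, 1 is shut, values between are in proportion. In form: {"dp": [[dx, dy, dz], ...], "twist": [[wx, wy, wz], ...], "gripper": [gripper, ...]}. A call has 1 to 20 rows; each row is the pose to reach, as a shift and turn from the pose commanded when the call began, along the tool's axes at that moment; what a row does not reach only later rows make up. A row lasts 1/10 s, in which the tool goes at most 50 mm and 8.59 degrees, less where a joint would pass 70% of its speed; a pose out of reach is approached as far as the arm can. A call with a gripper value outside its range is refused whole. The fingers move at their own pace and stop on an object; the grip force is fixed at half the most. Time passes only in rows, so rows that repeat a pose let the fingers close. It gives the time, the measured TCP pose, the force and the opening at its end, in the units of the state.
- sense(): the state, without advancing time (a new reading comes with each control period).
- cams.snapshot(name): name is "scene" or "top" or "wrist"; returns a dict with "pixels" (384x512x3 uint8, red, green, blue), "vertical_fov" (degrees; the focal length in pixels is half the picture's height over the tangent of half this angle, whatever the lens; pixels are square), "cx", "cy" (the principal point, pixels), "distortion" ([k1, k2, p1, p2, k3] as OpenCV has them; the pictures are not rectified), "extrinsics" (4x4, takes a point from world to camera coordinates); the wrist camera has in their place "hand_eye" (4x4, takes a point from camera to tool coordinates, whose origin is the TCP and whose axes are the flange's). Camera axes: x right, y up, looking along -z (the intrinsics and any distortion apply to the point x, -y, -z); pixel columns grow to the right and rows downward; lengths in m; the calibration is good to about 2 mm. A picture is of the moment at which its call begins: read the wrist's pose just before it. There is no depth.
- ctrl.close_job(): hands the job in, once; it reports no verdict.
The state is a dict: "t": time; "joint_positions": joint angles; "joint_velocities": joint speeds; "effort": joint torques, N m; "eef_pos": TCP position; "orientation": TCP orientation; "force": force on the tool from outside, world axes, zero at the start; "ft_torque": the same for the moment, N m; "grip_width": finger opening in m.
Only numpy, scipy, OpenCV 4.12 (cv2) and the standard library are available. Lean on these libraries where they do the work, as an engineer would, in place of code of your own. Each camera call takes 0.05 s, during which the arm holds its last target. There are 200 camera calls.

## Working session

There is one attempt and no reset: what is moved stays moved. The work goes in short steps, Python scripts to look and compute and a shell command to move; the robot and the scene stay as the last step left them, time stands still between calls to the robot, and variables do not carry over. Pictures are saved under pics/ and viewed, about 8 in all and at most 12, crops included, and the job is handed in when it is done.

```bash
mkdir -p pics; ls; python3 - <<'E'
from workcell import sense,cams
import cv2,numpy as np
s=sense(); print(s)
for n in ("top","scene"):
    d=cams.snapshot(n); cv2.imwrite(f"pics/{n}0.png",d["pixels"][:,:,::-1])
    print(n,{k:(np.round(v,4).tolist() if k!="pixels" else 0) for k,v in d.items()})
    import pickle; pickle.dump(d,open(f"pics/{n}0.pkl","wb"))
E
```

```text
pics
{'t': 0.0, 'joint_positions': array([ 1.14678663,  0.33392657,  0.03988409,  1.46630194, -0.01334381,
        1.34327398, -0.05848877]), 'joint_velocities': array([ 2.41027404e-03, -9.74599672e-04,  9.30641089e-04,  1.85072231e-04,
        7.05805436e-04,  3.53496148e-06, -9.04655437e-04]), 'effort': array([-3.44959954e-04, -6.56343484e+01,  1.33485049e+00, -4.03791833e+01,
       -5.97468484e-02,  4.47370252e-02,  1.68751667e-04]), 'eef_pos': array([ 0.20721595, -0.61555439,  0.20413432]), 'orientation': array([-3.09868759e+00, -5.07708060e-01,  6.79040686e-04]), 'force': array([ 0.55988185,  0.25833788, -0.49156078]), 'ft_torque': array([ 0.01081236,  0.01041651, -0.05789619]), 'grip_width': 0.08701804466876437}
top {'pixels': 0, 'vertical_fov': 46.5769, 'cx': 253.4929, 'cy': 199.8796, 'distortion': [-0.0131, 0.0, 0.0, 0.0, 0.0], 'extrinsics': [[-0.0199, -0.9997, -0.0121, 0.0116], [0.9909, -0.0213, 0.1326, -0.5347], [-0.1329, -0.0093, 0.9911, -0.9224], [0.0, 0.0, 0.0, 1.0]]}
scene {'pixels': 0, 'vertical_fov': 56.3464, 'cx': 257.0901, 'cy': 191.712, 'distortion': [-0.0859, 0.0, 0.0, 0.0, 0.0], 'extrinsics': [[-0.9074, -0.4201, -0.0111, 0.4503], [0.2511, -0.5631, 0.7873, -0.171], [-0.337, 0.7116, 0.6165, -0.692], [0.0, 0.0, 0.0, 1.0]]}
```

View pics/top0.png

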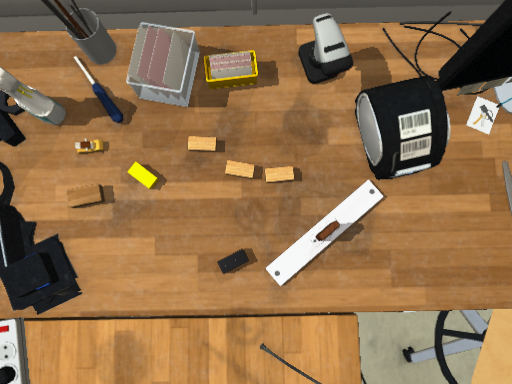

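View pics/scene0.png

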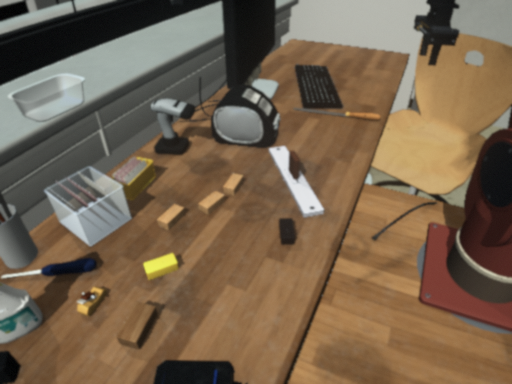

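The top view shows the maple blocks at about (202,144), (239,170) and (280,174). The straightedge runs from (280,275) to (375,190), with its grip at (327,230). The black look-alike is at (233,261), the yellow one at (143,176), and a black roll sits at (405,130).

```bash
cat > h.py <<'E'
import numpy as np,cv2
def ray(d,uv,z):
    """pixels -> world points on plane z"""
    h,w=d["pixels"].shape[:2]; f=h/2/np.tan(np.radians(d["vertical_fov"])/2)
    K=np.array([[f,0,d["cx"]],[0,f,d["cy"]],[0,0,1]])
    p=cv2.undistortPoints(np.array(uv,float).reshape(-1,1,2),K,np.array(d["distortion"],float)).reshape(-1,2)
    E=np.array(d["extrinsics"]); R,t=E[:3,:3],E[:3,3]
    r=np.c_[p[:,0],-p[:,1],-np.ones(len(p))]@R; c=-R.T@t
    return (c+r*((z-c[2])/r[:,2])[:,None])[:,:2]
def rect(d,mask,z,amin=60):
    out=[]
    for c in cv2.findContours(mask,cv2.RETR_EXTERNAL,cv2.CHAIN_APPROX_NONE)[0]:
        if cv2.contourArea(c)<amin: continue
        w=ray(d,c[:,0,:],z).astype(np.float32)
        (x,y),(a,b),th=cv2.minAreaRect(w*1000)
        if a<b: a,b,th=b,a,th+90
        m=cv2.moments(c); out.append((m["m10"]/m["m00"],m["m01"]/m["m00"],x/1000,y/1000,a,b,(th+90)%180-90))
    return out  # u,v,x,y mm-long,mm-short, long-axis angle deg from +x
def masks(d):
    hsv=cv2.cvtColor(d["pixels"],cv2.COLOR_RGB2HSV)
    return {"block":cv2.inRange(hsv,(8,50,200),(24,180,255)),"bar":cv2.inRange(hsv,(0,0,190),(179,40,255)),
            "grip":cv2.inRange(hsv,(0,90,20),(15,255,150))}
E
python3 - <<'E'
import pickle,cv2,numpy as np
from h import *
d=pickle.load(open("pics/top0.pkl","rb")); im=d["pixels"]
hsv=cv2.cvtColor(im,cv2.COLOR_RGB2HSV)
for u,v in [(202,143),(239,169),(280,173),(327,230),(300,253),(250,200),(220,160),(260,150),(86,193)]: print((u,v),im[v,u],hsv[v,u])
M=masks(d)
for n,z in (("block",.022),("bar",.014),("grip",.06)):
    print(n)
    for r in rect(d,M[n],z): print(np.round(r,3))
print(ray(d,[[327,230],[233,261],[375,130],[202,144]],0))
c=cv2.resize(im[110:300,110:430],None,fx=2.5,fy=2.5,interpolation=cv2.INTER_CUBIC)
cv2.imwrite("pics/crop1.png",c[:,:,::-1])
E
```

```text
(202, 143) [240 194 117] [ 19 131 240]
(239, 169) [230 179 111] [ 17 132 230]
(280, 173) [235 186 115] [ 18 130 235]
(327, 230) [122  70  38] [ 11 176 122]
(300, 253) [247 248 248] [ 90   1 248]
(250, 200) [141 101  61] [ 15 145 141]
(220, 160) [148 107  68] [ 15 138 148]
(260, 150) [160 114  66] [ 15 150 160]
(86, 193) [167 119  64] [ 16 157 167]
block
[ 2.94921e+02  3.77523e+02  1.70000e-01 -8.60000e-02  5.78410e+01
  3.39140e+01  8.89820e+01]
[ 2.16780e+02  3.70479e+02  1.87000e-01  8.30000e-02  6.23080e+01
  3.54670e+01 -7.07000e-01]
[ 4.54760e+01  3.69701e+02  1.95000e-01  4.42000e-01  7.11370e+01
  1.61650e+01 -6.65900e+00]
[2.55274e+02 3.60860e+02 1.97000e-01 4.00000e-03 6.06620e+01 3.02130e+01
 2.39710e+01]
[ 1.77085e+02  3.46654e+02  2.30000e-01  1.68000e-01  7.30930e+01
  2.17130e+01 -1.73500e+00]
[3.48030e+01 3.47826e+02 2.24000e-01 4.65000e-01 1.26988e+02 2.84040e+01
 7.20400e+00]
[8.44470e+01 3.43283e+02 2.40000e-01 3.62000e-01 9.23900e+01 1.91990e+01
 1.50800e+00]
[ 7.17130e+01  3.56218e+02  2.23000e-01  3.69000e-01  1.26515e+02
  9.55590e+01 -5.12000e-01]
[1.40117e+02 
[... 2538 characters left out ...]
5   0.205  59.598  53.22   86.16 ]
[502.552 116.713   0.703  -0.536  38.415  36.953  84.335]
[463.595 105.201   0.732  -0.472 113.056  81.244 -79.567]
[ 3.36662e+02  7.66960e+01  7.97000e-01 -1.82000e-01  5.64330e+01
  1.49840e+01 -7.11710e+01]
[ 4.46591e+02  4.60650e+01  8.62000e-01 -4.28000e-01  6.81500e+01
  2.63690e+01 -7.39220e+01]
[ 3.79922e+02  6.30980e+01  8.38000e-01 -3.06000e-01  1.78809e+02
  1.14454e+02 -7.65220e+01]
[ 2.498130e+02  1.440420e+02  6.680000e-01 -8.000000e-03  1.078698e+03
  4.398930e+02  8.425000e+01]
[ 70.878  19.087   0.95    0.403 117.998  11.097  38.735]
[[ 0.46914451 -0.15984896]
 [ 0.40556044  0.04844418]
 [ 0.6938114  -0.27826988]
 [ 0.67012971  0.11524022]]
```

View pics/crop1.png

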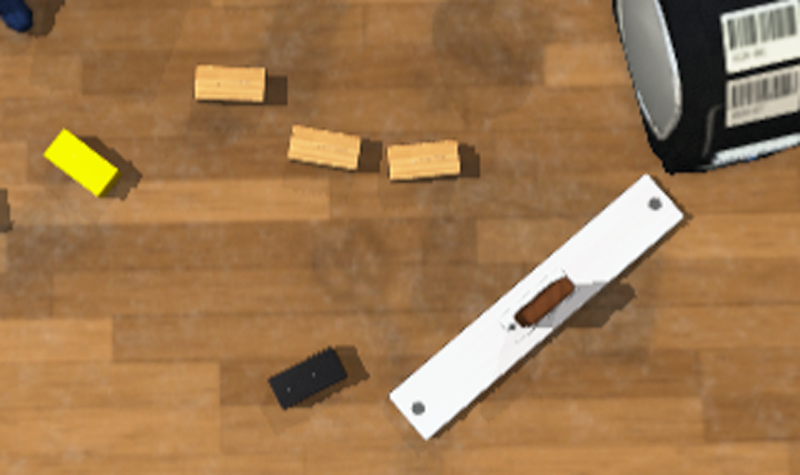

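The mask sizes agree with the real parts (about 60 x 28.5 mm for the blocks, 300 x 49.7 mm for the bar).

| Part | Position (m) | Yaw |
|---|---|---|
| Bar centre | (0.465, -0.152) | 39° |
| Right block | (0.594, -0.056) | 4.5° |
| Middle block | (0.607, 0.030) | -11.5° |
| Left block | (0.667, 0.114) | -4° |

Next I go above the grip.

```bash
cat >> h.py <<'E'
def goto(s,xyz,yaw):
    """rows' dp (mm) and twist for TCP at xyz, tool pointing down, tool y along world angle yaw (deg)"""
    from scipy.spatial.transform import Rotation as R
    A=R.from_rotvec(s["orientation"]); a=np.radians(yaw)
    y=np.array([np.cos(a),np.sin(a),0]); z=np.array([0,0,-1.])
    B=R.from_matrix(np.c_[np.cross(y,z),y,z])
    print("dp",np.round(A.inv().apply(np.array(xyz)-s["eef_pos"])*1000,1),"twist",np.round((A.inv()*B).as_rotvec(),4))
E
python3 -c "
from h import *
from workcell import sense
goto(sense(),[.4645,-.152,.155],39.1)"
```

```text
dp [ 391.7 -357.2   49.7] twist [-1.1000e-03 -1.3000e-03 -1.9284e+00]
```

```bash
python3 -m crank '{"dp":[[392,-357,50],[392,-357,50],[392,-357,50],[392,-357,50],[392,-357,50],[392,-357,50],[392,-357,50],[392,-357,50],[392,-357,50],[392,-357,50],[392,-357,50],[392,-357,50],[392,-357,50],[392,-357,50],[392,-357,50],[392,-357,50],[392,-357,50],[392,-357,50]],"twist":[[0,0,-1.929],[0,0,-1.929],[0,0,-1.929],[0,0,-1.929],[0,0,-1.929],[0,0,-1.929],[0,0,-1.929],[0,0,-1.929],[0,0,-1.929],[0,0,-1.929],[0,0,-1.929],[0,0,-1.929],[0,0,-1.929],[0,0,-1.929],[0,0,-1.929],[0,0,-1.929],[0,0,-1.929],[0,0,-1.929]],"gripper":[-1,-1,-1,-1,-1,-1,-1,-1,-1,-1,-1,-1,-1,-1,-1,-1,-1,-1]}'
python3 - <<'E'
from workcell import sense,cams
from h import *
s=sense(); goto(s,[.4645,-.152,.155],39.1); print(np.round(s["joint_positions"],2),s["t"])
from scipy.spatial.transform import Rotation as R
d=cams.snapshot("wrist"); T=np.eye(4); T[:3,:3]=R.from_rotvec(s["orientation"]).as_matrix(); T[:3,3]=s["eef_pos"]
d["extrinsics"]=np.linalg.inv(T@np.array(d["hand_eye"]))
cv2.imwrite("pics/wrist1.png",d["pixels"][:,:,::-1])
for n,z in (("grip",.078),("bar",.014)):
    for r in rect(d,masks(d)[n],z,400): print(n,np.round(r,3))
E
```

```text
t: 1.9
eef_pos: [0.4649, -0.1527, 0.1551]
orientation: [1.351, 2.836, 0.0]
force: [0.3, -0.3, -0.9]
grip_width: 0.0869
dp [0.8 0.1 0.1] twist [ 0.     -0.     -0.0009]
[ 0.7   0.07 -0.49  1.89  0.04  1.19  0.88] 1.9
grip [ 2.01123e+02  3.11185e+02  5.09000e-01 -3.00000e-01  1.38025e+02
  5.65430e+01  3.97660e+01]
grip [ 2.52555e+02  1.89216e+02  4.59000e-01 -1.49000e-01  5.65280e+01
  1.31500e+01 -5.05630e+01]
grip [ 3.88856e+02  1.40393e+02  5.51000e-01 -2.30000e-02  2.67611e+02
  2.55757e+02  4.16220e+01]
grip [ 1.77580e+02  1.77268e+02  3.44000e-01 -1.93000e-01  2.53531e+02
  2.17294e+02 -5.19570e+01]
bar [ 2.54085e+02  1.43576e+02  4.55000e-01 -1.43000e-01  2.72601e+02
  4.96930e+01 -5.08240e+01]
```

View pics/wrist1.png

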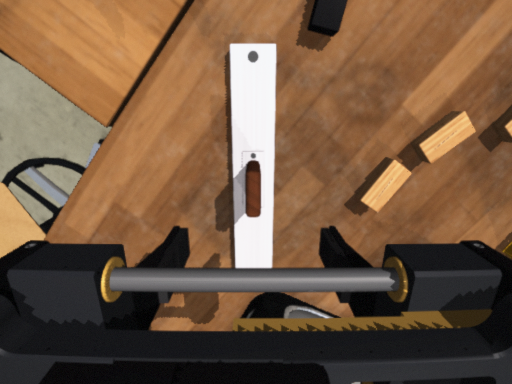

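The grip is centred between the open fingers, at about (253,189), and nothing is in the way. I go down and pinch.

```bash
python3 -m crank '{"dp":[[3,0,40],[3,0,75],[3,0,95],[3,0,100],[3,0,100],[3,0,100],[3,0,100],[3,0,100],[3,0,100],[3,0,100],[3,0,100],[3,0,100],[3,0,100],[3,0,95],[3,0,85],[3,0,70],[3,0,70],[3,0,70]],"twist":[[0,0,0],[0,0,0],[0,0,0],[0,0,0],[0,0,0],[0,0,0],[0,0,0],[0,0,0],[0,0,0],[0,0,0],[0,0,0],[0,0,0],[0,0,0],[0,0,0],[0,0,0],[0,0,0],[0,0,0],[0,0,0]],"gripper":[-1,-1,-1,-1,-1,1,1,1,1,1,1,1,1,1,1,1,1,1]}'
python3 - <<'E'
from workcell import sense,cams
from h import *
d=cams.snapshot("top"); M=masks(d)
for n,z in (("bar",.044),("block",.022)):
    for r in rect(d,M[n],z,150):
        if .44<r[2]<.72 and abs(r[3])<.25: print(n,np.round(r,3))
s=sense()
goto(s,[.530,.036,.085],-6)
d=cams.snapshot("scene"); cv2.imwrite("pics/scene2.png",d["pixels"][:,:,::-1])
E
```

```text
t: 3.75
eef_pos: [0.4635, -0.1504, 0.0856]
orientation: [1.349, 2.836, -0.0]
force: [0.5, 0.2, 1.0]
grip_width: 0.001
block [1.97795e+02 1.90704e+02 5.61000e-01 1.28000e-01 1.97453e+02 3.41570e+01
 8.99930e+01]
block [ 2.78878e+02  1.73287e+02  5.94000e-01 -5.60000e-02  6.10970e+01
  2.95230e+01 -8.54600e+01]
block [2.39205e+02 1.68408e+02 6.07000e-01 3.10000e-02 6.14320e+01 3.00340e+01
 7.82060e+01]
block [2.01219e+02 1.42705e+02 6.68000e-01 1.14000e-01 6.04640e+01 2.96670e+01
 8.86620e+01]
dp [102.3 169.5   0. ] twist [1.000e-04 2.000e-04 7.876e-01]
```

View pics/scene2.png

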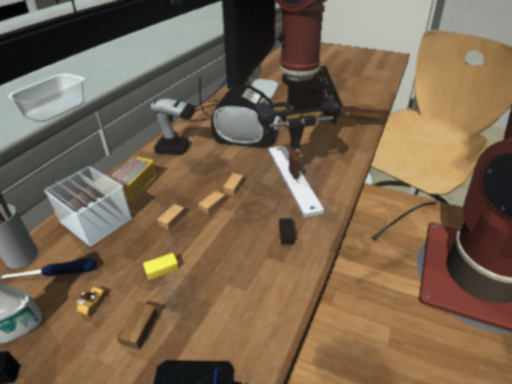

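The gripper shut to 1 mm, so it missed the grip. In the scene view the straightedge still lies on the bench, with its grip at (296,163) and the fingers seen behind it at about (295,135). I check with the wrist camera before retrying.

```bash
python3 - <<'E'
from workcell import sense,cams
from h import *
from scipy.spatial.transform import Rotation as R
s=sense(); d=cams.snapshot("wrist"); T=np.eye(4); T[:3,:3]=R.from_rotvec(s["orientation"]).as_matrix(); T[:3,3]=s["eef_pos"]
d["extrinsics"]=np.linalg.inv(T@np.array(d["hand_eye"]))
print(np.round(d["hand_eye"],3),d["vertical_fov"],d["cx"],d["cy"],d["distortion"],s["grip_width"],s["force"])
im=d["pixels"][:,:,::-1].copy()
# project TCP and fingertip centre
f=192/np.tan(np.radians(d["vertical_fov"])/2)
for p in ([0,0,0],[0,0,.019]):
    q=np.linalg.inv(d["hand_eye"])@np.r_[p,1]; print(q, d["cx"]+f*q[0]/-q[2], d["cy"]+f*-q[1]/-q[2])
t=cams.snapshot("top")["pixels"][:,:,::-1][150:300,230:430]
cv2.imwrite("pics/w2.png",np.hstack([cv2.resize(im,(400,300)),cv2.resize(t,(400,300))]))
E
```

```text
[[ 0.001  0.952  0.305  0.084]
 [ 1.    -0.001  0.    -0.001]
 [ 0.001  0.305 -0.952 -0.179]
 [ 0.     0.     0.     1.   ]] 70.46342405567783 253.95320873010155 194.1587303468582 [-0.04331182  0.          0.          0.          0.        ] 0.0006749822015661999 [-0.04672537 -0.16245614  0.21072558]
[ 5.82356958e-04 -2.57088459e-02 -1.96458119e-01  1.00000000e+00] 254.75907143262475 229.7345051853827
[ 5.93081841e-04 -1.99130599e-02 -2.14552558e-01  1.00000000e+00] 254.7046978493571 219.39040460086179
```

View pics/w2.png

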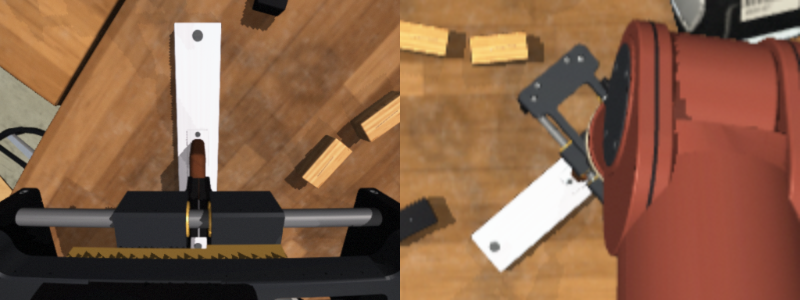

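In this view the grip shows beside or ahead of the closed fingers, at (198,155) in the left half. I zoom in to measure the offset.

```bash
python3 - <<'E'
from workcell import sense,cams
import cv2,numpy as np
w=cams.snapshot("wrist")["pixels"][:,:,::-1][150:330,190:320]
t=cams.snapshot("scene")["pixels"][:,:,::-1][70:220,240:350]
cv2.imwrite("pics/z3.png",np.hstack([cv2.resize(w,(400,554),interpolation=cv2.INTER_CUBIC),cv2.resize(t,(400,554),interpolation=cv2.INTER_CUBIC)]))
E
```

```text
(no output)
```

View pics/z3.png

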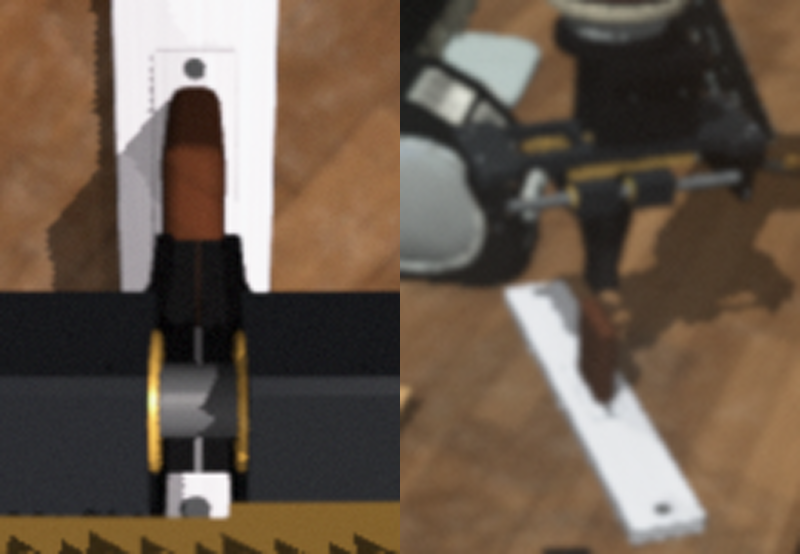

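```bash
cat >> h.py <<'E'
def proj(d,P):
    h,w=d["pixels"].shape[:2]; f=h/2/np.tan(np.radians(d["vertical_fov"])/2)
    q=np.c_[np.array(P,float),np.ones(len(P))]@np.array(d["extrinsics"]).T
    q=q[:,:3]*[1,-1,-1]
    return cv2.projectPoints(q,np.zeros(3),np.zeros(3),np.array([[f,0,d["cx"]],[0,f,d["cy"]],[0,0,1]]),np.array(d["distortion"],float))[0][:,0]
def wrist():
    from workcell import sense,cams
    from scipy.spatial.transform import Rotation as R
    s=sense(); d=cams.snapshot("wrist"); T=np.eye(4); T[:3,:3]=R.from_rotvec(s["orientation"]).as_matrix(); T[:3,3]=s["eef_pos"]
    d["extrinsics"]=np.linalg.inv(T@np.array(d["hand_eye"])); return s,d
E
python3 - <<'E'
from h import *
from workcell import cams
s,w=wrist(); sc=cams.snapshot("scene"); e=s["eef_pos"]; print(e)
u=np.array([-.631,.776,0]); g=np.array([.4645,-.152,0])
pts={"tcp":e,"tip":e-[0,0,.019],"tipfront":e-[0,0,.019]+.0095*u,"tip+40":e+[0,0,.021],"griptop front":g+[0,0,.078]+.025*u,"griptop rear":g+[0,0,.078]-.025*u,"gripbase front":g+[0,0,.014]+.025*u,"bar front end":g+[0,0,.014]+.15*u}
for k,p in pts.items(): print(k,np.round(proj(w,[p])[0]),np.round(proj(sc,[p])[0]))
E
```

```text
[ 0.46282503 -0.15015377  0.08465007]
tcp [255. 230.] [294. 153.]
tip [255. 219.] [293. 160.]
tipfront [255. 208.] [295. 162.]
tip+40 [255. 244.] [294. 146.]
griptop front [255. 197.] [297. 160.]
griptop rear [255. 258.] [290. 150.]
gripbase front [255. 176.] [295. 181.]
bar front end [255.  28.] [313. 212.]
```

The grip projects where expected, but the fingertips appear about 30 mm higher than stated. It is also possible they closed only during the lift. I reopen, go down again, and close without lifting.

```bash
python3 -m crank '{"dp":[[0,0,0],[0,0,0],[0,0,0],[0,0,0],[0,0,0],[0,0,0],[0,0,0],[0,0,10],[0,0,20],[0,0,30],[0,0,30]],"twist":[[0,0,0],[0,0,0],[0,0,0],[0,0,0],[0,0,0],[0,0,0],[0,0,0],[0,0,0],[0,0,0],[0,0,0],[0,0,0]],"gripper":[-1,-1,-1,-1,-1,-1,-1,-1,-1,-1,-1]}'
python3 - <<'E'
from workcell import sense,cams
from h import *
s,w=wrist(); w=w["pixels"][:,:,::-1][130:310,130:380]
t=cams.snapshot("scene")["pixels"][:,:,::-1][90:190,230:350]
cv2.imwrite("pics/z4.png",np.hstack([cv2.resize(w,(400,288),interpolation=cv2.INTER_CUBIC),cv2.resize(t,(346,288),interpolation=cv2.INTER_CUBIC)]))
E
python3 -m crank '{"dp":[[0,0,0],[0,0,0],[0,0,0],[0,0,0],[0,0,0]],"twist":[[0,0,0],[0,0,0],[0,0,0],[0,0,0],[0,0,0]],"gripper":[1,1,1,1,1]}'
python3 -m crank '{"dp":[[0,0,0],[0,0,0],[0,0,0],[0,0,0],[0,0,0]],"twist":[[0,0,0],[0,0,0],[0,0,0],[0,0,0],[0,0,0]],"gripper":[1,1,1,1,1]}'
```

```text
t: 5.25
eef_pos: [0.4618, -0.1498, 0.0531]
orientation: [-1.348, -2.834, 0.0]
force: [0.5, -0.2, -0.4]
grip_width: 0.0799
t: 5.85
eef_pos: [0.4632, -0.1503, 0.0552]
orientation: [1.349, 2.837, 0.0]
force: [-0.3, 0.3, -0.2]
grip_width: 0.0551
t: 6.35
eef_pos: [0.463, -0.1503, 0.0551]
orientation: [-1.349, -2.837, 0.0]
force: [-0.2, -0.6, -0.0]
grip_width: 0.0154
```

View pics/z4.png

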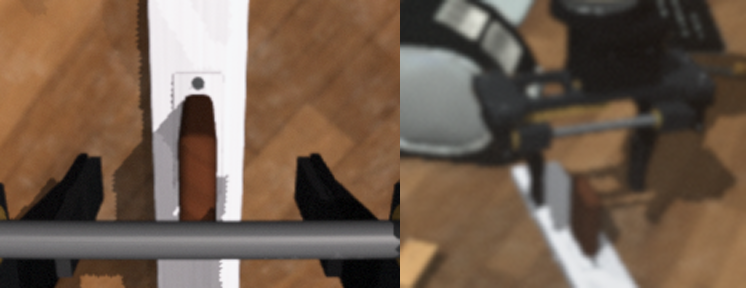

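The fingers need about 1 s to close, so last time I lifted too early. The pads now stand beside the grip. I wait longer, then lift a little.

```bash
python3 -m crank '{"dp":[[0,0,0],[0,0,0],[0,0,0],[0,0,0],[0,0,0]],"twist":[[0,0,0],[0,0,0],[0,0,0],[0,0,0],[0,0,0]],"gripper":[1,1,1,1,1]}'

```

```text
t: 6.85
eef_pos: [0.463, -0.1503, 0.0551]
orientation: [-1.349, -2.837, 0.0]
force: [-1.5, -1.2, 0.8]
grip_width: 0.0155
```

```bash
python3 -m crank '{"dp":[[0,0,-3],[0,0,-6],[0,0,-10],[0,0,-14],[0,0,-18],[0,0,-22],[0,0,-26],[0,0,-30],[0,0,-30]],"twist":[[0,0,0],[0,0,0],[0,0,0],[0,0,0],[0,0,0],[0,0,0],[0,0,0],[0,0,0],[0,0,0]],"gripper":[1,1,1,1,1,1,1,1,1]}'
python3 - <<'E'
from workcell import sense,cams
from h import *
s,w=wrist()
for r in rect(w,masks(w)["bar"],.044,400): print(np.round(r,3))
d=cams.snapshot("top")
for r in rect(d,masks(d)["bar"],.044,300): 
    if .4<r[2]<.6: print(np.round(r,3))
goto(s,[.525,.036,.085],-8)
E
```

```text
t: 7.75
eef_pos: [0.4635, -0.1504, 0.0857]
orientation: [1.349, 2.836, 0.0]
force: [0.6, -0.4, -3.1]
grip_width: 0.0156
[ 2.53706e+02  1.07202e+02  4.21000e-01 -1.01000e-01  1.64271e+02
  4.94640e+01 -5.06680e+01]
[ 2.95722e+02  2.57207e+02  4.13000e-01 -8.80000e-02  1.34650e+02
  5.01990e+01 -5.05770e+01]
dp [105.7 165.3   0.7] twist [8.000e-04 6.000e-04 8.226e-01]
```

The bar is off the bench: width 15.6 mm, force about -3 N. I carry it to just in front of the blocks at yaw -8°, which squares it up with the right and middle blocks.

```bash
python3 -m crank '{"dp":[[4,7,-5],[12,22,-10],[22,40,-15],[33,59,-15],[44,79,-15],[55,99,-15],[66,119,-15],[77,138,-15],[87,156,-15],[95,170,-10],[100,179,-5],[102,183,0],[102,183,0],[102,183,0]],"twist":[[0,0,0.03],[0,0,0.1],[0,0,0.18],[0,0,0.27],[0,0,0.36],[0,0,0.45],[0,0,0.54],[0,0,0.62],[0,0,0.7],[0,0,0.76],[0,0,0.8],[0,0,0.822],[0,0,0.822],[0,0,0.822]],"gripper":[1,1,1,1,1,1,1,1,1,1,1,1,1,1]}'
python3 - <<'E'
from workcell import sense,cams
from h import *
s,w=wrist()
for r in rect(w,masks(w)["bar"],.044,400): print("wbar",np.round(r,3))
for r in rect(w,masks(w)["block"],.022,150): print("wblk",np.round(r,3))
d=cams.snapshot("top")
for n,z in (("bar",.044),("block",.022)):
  for r in rect(d,masks(d)[n],z,150):
    if .45<r[2]<.72 and abs(r[3])<.25: print(n,np.round(r,3))
goto(s,[.541,.0435,.055],-8)
a=np.hstack([cv2.resize(x["pixels"][:,:,::-1],(400,300)) for x in (w,d)]); cv2.imwrite("pics/c5.png",a)
E
```

```text
t: 9.25
eef_pos: [0.5404, 0.0441, 0.0848]
orientation: [-2.369, -2.062, 0.001]
force: [-0.5, -0.3, -2.9]
grip_width: 0.0155
wbar [2.52633e+02 1.10685e+02 5.47000e-01 1.05000e-01 1.69444e+02 4.95690e+01
 8.23060e+01]
wblk [3.23945e+02 2.03935e+02 6.05000e-01 3.00000e-02 6.11200e+01 2.86340e+01
 7.81740e+01]
wblk [3.86647e+02 1.04762e+02 6.65000e-01 1.13000e-01 6.08330e+01 2.86610e+01
 8.57040e+01]
bar [ 2.89508e+02  2.03028e+02  5.26000e-01 -7.10000e-02  7.06030e+01
  4.78920e+01  8.16170e+01]
bar [1.69738e+02 1.92403e+02 5.59000e-01 1.77000e-01 5.26950e+01 2.99610e+01
 3.92000e-01]
block [151.085 193.697   0.561   0.23   70.301  35.59   84.942]
block [ 2.77512e+02  1.73216e+02  5.94000e-01 -5.50000e-02  5.12330e+01
  3.04060e+01 -8.54600e+01]
block [ 3.41616e+02  1.35901e+02  6.77000e-01 -2.00000e-01  6.66130e+01
  3.63340e+01 -8.84840e+01]
dp [-0.5  0.7 29.8] twist [-0.0007  0.0002  0.0014]
```

View pics/c5.png

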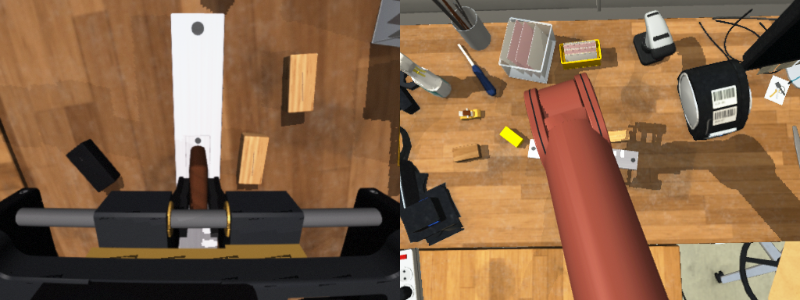

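The bar is held straight (yaw -7.7°) just in front of the middle and left blocks, which the wrist view shows at about (252,160) and (302,82) in the left half. It is clear of the black and yellow blocks. I lower it to the bench.

```bash
python3 -m crank '{"dp":[[0,0,6],[0,0,12],[0,0,18],[0,0,24],[0,0,27],[0,0,29],[0,0,29.5],[0,0,29.5]],"twist":[[0,0,0],[0,0,0],[0,0,0],[0,0,0],[0,0,0],[0,0,0],[0,0,0],[0,0,0]],"gripper":[1,1,1,1,1,1,1,1]}'
```

```text
t: 10.15
eef_pos: [0.5408, 0.0444, 0.0556]
orientation: [-2.37, -2.062, -0.0]
force: [-1.0, 0.6, -2.9]
grip_width: 0.0153
```

The bar is just clear of the bench and still carried. Now I push along tool y.

```bash
python3 -m crank '{"dp":[[0,5,0],[0,10,0],[0,15,0],[0,20,0],[0,25,0],[0,30,0],[0,35,0],[0,40,0],[0,45,0],[0,50,0],[0,54,0],[0,58,0],[0,62,0],[0,66,0],[0,70,0],[0,74,0],[0,77,0],[0,80,0],[0,80,0]],"twist":[[0,0,0],[0,0,0],[0,0,0],[0,0,0],[0,0,0],[0,0,0],[0,0,0],[0,0,0],[0,0,0],[0,0,0],[0,0,0],[0,0,0],[0,0,0],[0,0,0],[0,0,0],[0,0,0],[0,0,0],[0,0,0],[0,0,0]],"gripper":[1,1,1,1,1,1,1,1,1,1,1,1,1,1,1,1,1,1,1]}'
python3 - <<'E'
from workcell import sense,cams
from h import *
s,w=wrist(); d=cams.snapshot("top"); sc=cams.snapshot("scene"); print(s["force"],s["grip_width"])
for r in rect(w,masks(w)["bar"],.014,400): print("wbar",np.round(r,3))
for q,n in ((w,"w"),(d,"top"),(sc,"scene")):
  for r in rect(q,masks(q)["block"],.022,120):
    if .58<r[2]<.76 and abs(r[3])<.25: print(n,np.round(r,3))
a=np.hstack([cv2.resize(x["pixels"][:,:,::-1],(400,300)) for x in (w,sc)]); cv2.imwrite("pics/c6.png",a)
E
```

```text
t: 12.05
eef_pos: [0.6204, 0.0332, 0.0556]
orientation: [2.37, 2.061, 0.001]
force: [0.1, 0.0, -4.0]
grip_width: 0.0153
[ 0.07471668  0.04792696 -4.04716854] 0.015318639151328417
wbar [2.52527e+02 1.10472e+02 6.28000e-01 9.40000e-02 1.70002e+02 4.91690e+01
 8.21780e+01]
w [3.00165e+02 2.12426e+02 6.58000e-01 2.50000e-02 5.63260e+01 2.84880e+01
 8.21310e+01]
w [3.05857e+02 1.04065e+02 6.70000e-01 1.12000e-01 6.04920e+01 2.83860e+01
 8.21720e+01]
top [ 3.42571e+02  1.36344e+02  6.77000e-01 -2.00000e-01  6.66130e+01
  3.62250e+01 -8.84840e+01]
scene [1.67959e+02 2.12883e+02 6.70000e-01 1.12000e-01 5.87830e+01 2.54850e+01
 8.04700e+01]
```

View pics/c6.png

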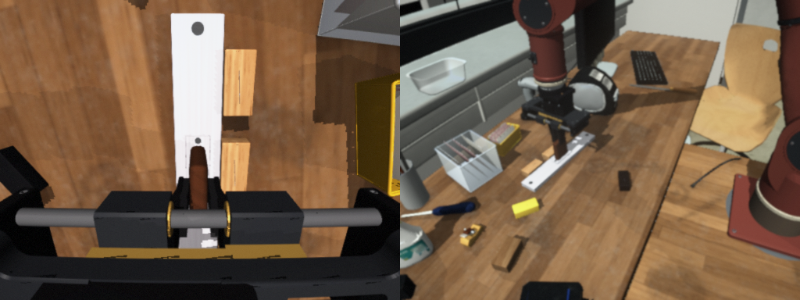

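The left and middle blocks lie flat on the edge, at 82.2° like the bar, about 88 mm apart. I push slightly more, settle, release and lift off.

```bash
python3 -m crank '{"dp":[[0,3,0],[0,6,0],[0,8,0],[0,8,0],[0,8,0.5],[0,8,0.5],[0,8,0.5]],"twist":[[0,0,0],[0,0,0],[0,0,0],[0,0,0],[0,0,0],[0,0,0],[0,0,0]],"gripper":[1,1,1,1,1,1,1]}'
python3 -m crank '{"dp":[[0,0,0],[0,0,0],[0,0,0],[0,0,0],[0,0,0],[0,0,0],[0,0,0],[0,0,0],[0,0,0],[0,0,0],[0,0,0],[0,0,0],[0,0,0]],"twist":[[0,0,0],[0,0,0],[0,0,0],[0,0,0],[0,0,0],[0,0,0],[0,0,0],[0,0,0],[0,0,0],[0,0,0],[0,0,0],[0,0,0],[0,0,0]],"gripper":[-1,-1,-1,-1,-1,-1,-1,-1,-1,-1,-1,-1,-1]}'
```

```text
t: 12.9
eef_pos: [0.6279, 0.0322, 0.0551]
orientation: [2.37, 2.062, 0.0]
force: [0.7, 0.7, -3.0]
grip_width: 0.0155
t: 14.2
eef_pos: [0.6278, 0.0322, 0.0551]
orientation: [-2.37, -2.062, -0.0]
force: [0.9, -0.4, -0.4]
grip_width: 0.0867
```

```bash
python3 -m crank '{"dp":[[0,0,-15],[0,0,-40],[0,0,-75],[0,0,-115],[0,0,-150],[30,0,-160],[70,0,-160],[110,0,-160],[150,0,-160],[190,0,-160],[230,0,-160],[270,0,-160],[300,0,-160],[300,0,-160],[300,0,-160]],"twist":[[0,0,0],[0,0,0],[0,0,0],[0,0,0],[0,0,0],[0,0,0],[0,0,0],[0,0,0],[0,0,0],[0,0,0],[0,0,0],[0,0,0],[0,0,0],[0,0,0],[0,0,0]],"gripper":[-1,-1,-1,-1,-1,-1,-1,-1,-1,-1,-1,-1,-1,-1,-1]}'
python3 - <<'E'
from workcell import sense,cams
from h import *
d=cams.snapshot("top"); B=[]
for n,z in (("bar",.014),("block",.022)):
  for r in rect(d,masks(d)[n],z,150):
    if .58<r[2]<.76 and abs(r[3])<.25:
      print(n,np.round(r,3))
      if n=="block" and r[4]<70 and r[2]>.63: B.append(r)
B.sort(key=lambda r:-r[3])
if len(B)==3:
  m=B[1]; a=np.radians(m[6]%180); y=np.array([np.cos(a),np.sin(a)]); x=np.array([y[1],-y[0]])
  for r in B: v=np.array([r[2]-m[2],r[3]-m[3]]); print("x,y in middle mm",np.round([v@x*1000,v@y*1000],1),"dang",round(r[6]-m[6],1))
cv2.imwrite("pics/top7.png",d["pixels"][:,:,::-1])
E
```

```text
t: 15.7
eef_pos: [0.669, 0.3302, 0.2157]
orientation: [-2.369, -2.063, -0.0]
force: [0.5, -0.9, -0.5]
grip_width: 0.087
bar [ 2.79735e+02  1.66699e+02  6.15000e-01 -5.20000e-02  1.31933e+02
  4.81180e+01  8.20360e+01]
bar [1.97023e+02 1.55337e+02 6.40000e-01 1.19000e-01 1.20934e+02 5.10970e+01
 8.22630e+01]
block [1.98395e+02 1.36522e+02 6.82000e-01 1.21000e-01 4.27310e+01 3.11400e+01
 8.27080e+01]
```

View pics/top7.png

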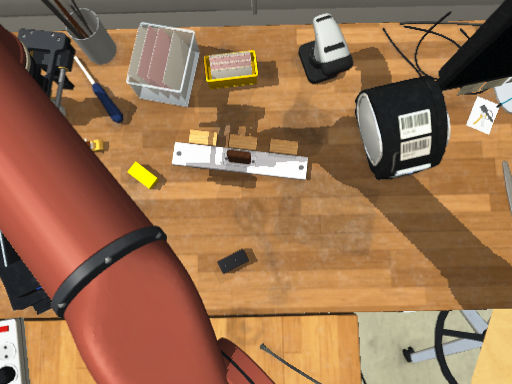

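The straightedge lies flat at about (240,160), with the three blocks along its far edge at (203,137), (242,142) and (283,147). The arm's shadow spoils the mask, so I measure with a bench-relative threshold in this view and check with the scene camera.

```bash
python3 - <<'E'
from workcell import sense,cams
from h import *
for name,boxes in (("top",[(180,125,225,145),(222,128,264,152),(262,135,305,155)]),("scene",None)):
  d=cams.snapshot(name); im=d["pixels"]
  if name=="scene":
    P=proj(d,[[.68,.112,.011],[.668,.025,.011],[.656,-.061,.011]]); boxes=[(int(u)-24,int(v)-20,int(u)+24,int(v)+20) for u,v in P]
  B=[]
  for (u0,v0,u1,v1) in boxes:
    hsv=cv2.cvtColor(im,cv2.COLOR_RGB2HSV)[v0:v1,u0:u1]; V=hsv[:,:,2]; S=hsv[:,:,1]
    ok=(S>60); t,_=cv2.threshold(V[ok].reshape(-1,1),0,255,cv2.THRESH_OTSU)
    m=np.zeros(im.shape[:2],np.uint8); m[v0:v1,u0:u1]=((V>t)&ok)*255
    m=cv2.morphologyEx(m,cv2.MORPH_OPEN,np.ones((3,3)))
    rs=rect(d,m,.022,60); r=max(rs,key=lambda r:r[4]*r[5]) if rs else None; print(name,t,np.round(r,3) if r else None); B.append(r)
c=[cv2.resize(x,(400,300),interpolation=cv2.INTER_CUBIC) for x in (cams.snapshot("top")["pixels"][110:200,170:320],im[130:250,120:280])]
cv2.imwrite("pics/c8.png",np.hstack(c)[:,:,::-1])
E
```

```text
top 194.0 [1.98574e+02 1.36615e+02 6.81000e-01 1.20000e-01 4.43810e+01 3.08710e+01
 8.13150e+01]
top 134.0 [2.41223e+02 1.39810e+02 6.75000e-01 2.70000e-02 6.92390e+01 4.79490e+01
 8.86420e+01]
top 135.0 [ 2.83354e+02  1.46165e+02  6.55000e-01 -6.80000e-02  6.09410e+01
  2.93910e+01  8.28500e+01]
scene 115.0 [1.55539e+02 2.15803e+02 6.98000e-01 1.30000e-01 1.16633e+02 7.51210e+01
 8.87320e+01]
scene 101.0 [ 1.83459e+02  1.83312e+02  7.07000e-01  1.70000e-02  1.00324e+02
  8.10150e+01 -6.30360e+01]
scene 86.0 [ 1.96592e+02  1.69580e+02  6.80000e-01 -5.30000e-02  1.81045e+02
  7.58490e+01 -5.64390e+01]
```

View pics/c8.png

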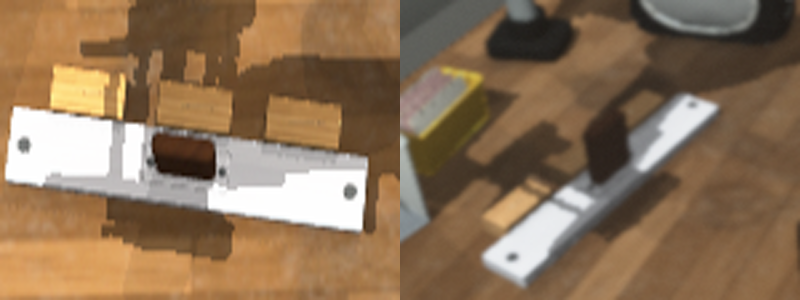

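The crop shows all three blocks flush along the bar's far edge. One quick numeric check from these corner pixels, then I hand in.

```bash
python3 - <<'E'
from workcell import sense,ctrl
from h import *
import pickle
d=pickle.load(open("pics/top0.pkl","rb"))
C={"L":[(52,65),(127,75),(125,118),(50,107)],"M":[(157,80),(232,92),(230,132),(157,122)],"R":[(267,95),(341,105),(338,148),(266,136)]}
o={}
for k,c in C.items():
  w=ray(d,np.array(c)/[400/150,300/90]+[170,110],.022); v=w[0]+w[3]-w[1]-w[2]; o[k]=(w.mean(0),np.degrees(np.arctan2(v[1],v[0])))
m,a=o["M"]; a=np.radians(np.mean([o[k][1] for k in o])); y=np.array([np.cos(a),np.sin(a)]); x=np.array([y[1],-y[0]])
for k in o: print(k,np.round(o[k][0],3),round(o[k][1],1),np.round([(o[k][0]-m)@x*1000,(o[k][0]-m)@y*1000],1))
print(sense()["force"]); ctrl.close_job()
E
```

```text
L [0.679 0.11 ] 82.1 [-0.1 88.7]
M [0.667 0.022] 81.7 [0. 0.]
R [ 0.655 -0.068] 81.6 [  1.  -91.1]
[ 0.1840032   0.28454652 -0.38344831]
the job is handed in; nothing more can be done
```

I pinched the straightedge by its grip, carried it in front of the blocks and pushed all three into line with its long edge. I then let go, backed away and handed the job in at about 16 s of the 42 s allowed.

**Last checks:** from the top view, corners read by eye:
- **Line:** the outer blocks are within about 1 mm of the middle one's line. Neighbouring centres are 89 mm and 91 mm apart, and the block directions agree within about 0.5°.
- **Straightedge:** it lies flat along the blocks. The gripper is open and well clear, with no contact force.

**What failed or disagreed:**
- **First grasp:** it missed because I lifted before the fingers had finished closing, which takes about 1 s. The second attempt held at 15.5 mm.
- **Fingertip height:** in the wrist and scene views, the tips looked about 30 mm higher than stated. I never resolved this; the second grasp worked at the stated height.
- **Final automatic measurement:** the arm's shadow spoiled it for the middle and left blocks in the top view and for all three in the scene view. Only the right block came out clean, and it agreed with the corners read by eye.
- **Right block during the push:** the gripper hid it, so I only confirmed it was on the edge after letting go.

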